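# Lock the night things away in the roll-top box

## Task

Press down the red tail of the rocker latch so that its blue nose tips up, then roll the slatted cover fully open. Put every bottle, tub, jar and flashlight from the turntable on the floor of the box, not stacked, standing or lying, roll the cover fully shut, and press the blue nose back down to lock it. Leave the saucer, tweezers, soap dispenser, mug and clock where they are.

Things in the scene. Friction and masses are not known exactly. Their poses are not given: they have to be found in the camera images.
- rollbox: Fixed roll-top tidy box of pale wood, 350 mm wide (its y from -190 to 160), 350 deep (x), 190 high. Origin: on the table under the middle of its open front half; own x to its back, y to its left, z up; turned a little about z. Inside y -180 to 150. Front lip at x -85 to -77, top at z 77; inner rear wall at x 216. Side cheeks are half discs, radius 176 mm, round cover_axis
- box_floor (a point): Point on the box's inner floor, 12 mm above the box's origin: the middle of the part that is open from above when the cover is open (box x from -77 to 90 mm, y from -180 to 150); the tipped-up latch nose overhangs it for y above 80, so keep the hand to y below 80
- cover_axis (a point): Centre of the circle along which the cover rolls, at x = 70, y = 0, z = 12 mm in the box frame; the axis runs along the box's y
- cover (a joint): Roll-top cover of dark slats, 326 mm wide, running on a circle round cover_axis (inner radius 161 mm, outer 169; things inside must stand within 161). In rad: 0 fully shut, grows as it rolls up and back, 1.3 fully open (front edge at box x 90). Stays where left; 2 to 4 N at the handle moves it. With the latch nose down it is blocked after 0.05 to 0.1 rad
- cover_handle (a point): Middle of the cover's steel bar handle: 12 mm thick, 100 mm long along the box's y, on a post at each end, 38 mm off the slats, 207 mm from cover_axis. Shut, it is 34 degrees above horizontal on the front (-x) side; at joint q it is at box x = 70 - 207 cos(0.593 + q), z = 12 + 207 sin(0.593 + q) mm
- latch (a joint): Rocker latch on the box's left (+y) cheek: a seesaw bar along the box's y on a pin at box x -12, y 165, z 197 mm. In rad: 0 = inner blue nose down behind the cover's black lug (cover locked); 0.55 = red tail down, nose tipped up (cover free). Stays where it is left; 2 to 3 N on either pad moves it
- latch_tail (a point): Top centre of the latch's red tail pad (40 x 36 mm), 44 mm outward of the pivot; at joint 0 about 205 mm above the table, pressed down it ends about 23 mm lower; air below it
- latch_nose (a point): Top centre of the latch's blue nose pad (34 x 26 mm), 70 mm inward of the pivot, over the cover; 205 mm above the table when down, about 36 mm higher when tipped up
- turntable_top (a point): Centre of the top of a freely spinning round plastic turntable with cork underside (280 mm across, top 30 mm above the table, fixed axle); it turns at a touch
- pill_green_c (a point): Centre (half-way up) of the green pill bottle with a white cap, a paper band round it: upright round, 44 mm across (46 mm at the cap or lid), 80 mm tall, z up its axis; starts standing on the turntable; may be absent
- pill_amber_c (a point): Centre (half-way up) of the orange-amber pill bottle with a white cap, a paper band round it: upright round, 44 mm across (46 mm at the cap or lid), 80 mm tall, z up its axis; starts standing on the turntable; may be absent
- vitamins_c (a point): Centre (half-way up) of the squat yellow vitamin tub with a black cap: upright round, 54 mm across (56 mm at the cap or lid), 52 mm tall, z up its axis; starts standing on the turntable; may be absent
- cream_jar_c (a point): Centre (half-way up) of the squat white face-cream jar with a blue lid: upright round, 54 mm across (56 mm at the cap or lid), 50 mm tall, z up its axis; starts standing on the turntable; may be absent
- flashlight_c (a point): Centre (half-way up) of the red flashlight standing on its lens: 100 mm tall, head 48 mm across for the lowest 30 mm, body 38 mm across above; z up its axis; starts on the turntable; may be absent
- saucer: White ceramic saucer, 120 mm across, 16 mm high, origin under its centre; a bystander to leave alone
- dispenser: White push-button soap dispenser, 66 mm across, 152 mm high, origin under its centre; a bystander
- tweezers: Chrome tweezers, 90 mm long, lying near the robot on the table, origin under the middle; a bystander
- mug: Blue mug, 80 mm across, 90 mm high, origin under its centre; a bystander
- clock: Black bedside clock 40 x 90 x 70 mm, origin under its centre; a bystander

How it is judged (in metres and radians):
On the way, in this order (a step that is already met when the one before it is completed fails the run):
1. the latch's tail is pressed and its nose tipped up, with the cover still shut (value of joint latch above 0.42 rad and value of joint cover below 0.1 rad), for 0.2 s.
2. the cover is rolled open (value of joint cover above 1.15 rad), for 0.2 s.
3. the cover is fully shut again with every item inside on its floor (value of joint cover below 0.045 rad and x of pill_green_c in the frame of rollbox between -0.075 and 0.21 m and y of pill_green_c in the frame of rollbox between -0.177 and 0.147 m and z of each of pill_green_c, pill_amber_c in the frame of rollbox below 0.072 m and x of pill_amber_c in the frame of rollbox between -0.075 and 0.21 m and y of pill_amber_c in the frame of rollbox between -0.177 and 0.147 m and x of vitamins_c in the frame of rollbox between -0.075 and 0.21 m and y of vitamins_c in the frame of rollbox between -0.177 and 0.147 m and z of vitamins_c in the frame of rollbox below 0.058 m and x of cream_jar_c in the frame of rollbox between -0.075 and 0.21 m and y of cream_jar_c in the frame of rollbox between -0.177 and 0.147 m and z of cream_jar_c in the frame of rollbox below 0.057 m and x of flashlight_c in the frame of rollbox between -0.075 and 0.21 m and y of flashlight_c in the frame of rollbox between -0.177 and 0.147 m and z of flashlight_c in the frame of rollbox below 0.082 m), for 0.2 s.
At the end, for the whole second after the job is handed in: Every item present is inside the box on its floor, standing or lying (its centre at most 20 mm higher than when it stands on the floor), the cover is shut (joint under 0.045 rad) and the latch's nose is down (joint under 0.06 rad) (all of step 3 and value of joint latch below 0.06 rad); the robot touches nothing.
It fails at once if the saucer is moved more than 40 mm (distance of saucer from where it was at the start of the episode above 0.04 m).
It fails at once if the tweezers is moved more than 40 mm (distance of tweezers from where it was at the start of the episode above 0.04 m).
It fails at once if the dispenser is moved more than 40 mm (distance of dispenser from where it was at the start of the episode above 0.04 m).
It fails at once if the mug is moved more than 40 mm (distance of mug from where it was at the start of the episode above 0.04 m).
It fails at once if the clock is moved more than 40 mm (distance of clock from where it was at the start of the episode above 0.04 m).
Of pill_green, pill_amber, vitamins, cream_jar, flashlight only 3 to 4 are there at a start; the rules pass over those that are not, and their reading is None.
At some moment in a run one of cream_jar, vitamins may be knocked a few centimetres aside while the robot is not near it.
It also fails if it takes over 208 s, if anything falls off the work surface, if the arm or the gripper's body presses on something with over 40 N, if the wrist force passes 120 N, or if a joint passes its speed limit or range.

## Robot

A 6-joint arm with a two-finger parallel gripper is mounted at the origin on the work surface. World frame = base frame: x ahead of the robot, y to its left, z up, the work surface at z = 0. Lengths are in mm, angles in rad, forces in N, time in s.
With the tool pointing down it reaches from about 325 to 775 mm from the base axis. Payload 5.5 kg.
Tool frame: the origin (TCP) lies at the very end of the fingers, on their centre line; the grasp point (between the pads) lies 19 mm behind it (env.tcp_to_grasp is the distance from the TCP to the grasp point, in mm); z points along the fingers, y is the line along which they close (so a half turn about z gives the same grasp; the last joint's range is limited). The gripper opens to 85 mm and grips with 20 to 120 N. Pads are 22 mm wide; open, the fingers measure 114 mm over their backs; the gripper's body (76 mm by 85 mm) begins 54 mm behind the grasp point. The pads swing forward as they close: fully open they stand 13 mm farther back than shut.
Start: joints at [-1.327, 0.091, 1.231, -0, 1.82, -0.057], TCP at [177.77, -573.074, 231.275] pointing down, gripper open.
Joint ranges: [-2.87, 2.87], [-0.86, 2.18], [0.17, 2.46], [-1.51, 4.65], [0.06, 2.69], [-2.65, 2.65]. Speed limits (rad/s): [2.57, 2.57, 3.01, 3.14, 3.14, 3.14].

## Interface

Orientations are given as a unit quaternion [w, x, y, z].
In Python, from cell import env gives the robot as it stands. The module is installed in compiled form; this text tells all that it offers.
- The arm moves only by the tool carry_out, never from a script. Its argument "motion" is a list of rows, each a list of 3 entries, a list of its own where there are three numbers: the shift along the tool's x, y, z scaled (see below), then the turn, a rotation vector about the tool's x, y, z scaled (see below), then the opening, from 0 (shut) to 1 (fully open). A call has 1 to 12 rows; each row is the pose to reach, as a shift and turn from the pose commanded when the call began, along the tool's axes at that moment, turning the shorter way round; what a row does not reach only later rows make up. The controller multiplies each number of a shift by 0.3 m and each number of a turn by pi rad. A row lasts 1/10 s, in which the tool goes at most 50 mm and 8.59 degrees, less where a joint would pass 70% of its speed; a pose out of reach is approached as far as the arm can. A call with a number of a shift or a turn outside -1 to 1 is refused whole. A call with a gripper value outside its range is refused whole. The fingers move at their own pace and stop on an object; "force" is the grip in N (left out, the last holds). Time passes only in rows, so rows that repeat a pose let the fingers close. It gives the time, the measured TCP pose, the force, the opening and the grip force at its end, in the units of the state.
- env.read_state(): the state, without advancing time (a new reading comes with each control period).
- env.get_image(name): name is "scene" or "top"; returns a dict with "img" (384x512x3 uint8, red, green, blue), "fx", "fy", "cx", "cy" (pixels), "rvec" (rotation vector, rad) and "tvec" (3), from world to camera coordinates, as OpenCV has them. Camera axes: x right, y down, z forward; pixel columns grow to the right and rows downward; lengths in mm; the calibration is good to about 2 mm. A picture is of the moment at which its call begins. There is no depth.
- env.finish_job(): hands the job in; it is judged then, once.
Trained networks look in a picture, given as the dict that the camera call returned (one of the last four; its "shot" number tells which), for a name from the list of things; names that differ only in an ending like _2 or _b are one class to them, and where a whole thing is asked for, a point or a joint stands for the part that bears it (a point fixed in the world has none). Each returns a list of dicts, best first, with "score" (0 to 1); they miss things now and then, are a little off and sometimes report something else, mostly with a low value. They report only what shows in the picture. A call takes as long as a camera call.
- env.search_frame(label, picture): "position" ([column, row] in pixels, amid what is visible of it).
- env.pinpoint(label, picture): "position" ([column, row] in pixels: a listed point, or the origin of a listed thing).
The state is a dict: "time_s": time; "q": joint angles; "joint_vel": joint speeds; "effort": joint torques, N m; "tool_pos": TCP position; "orientation": TCP orientation; "ft_force": force on the tool from outside, world axes, zero at the start; "wrist_torque": the same for the moment, N m; "grip_width": finger opening in mm; "grasp_force": force on a finger pad.
Only numpy, scipy, OpenCV 4.12 (cv2) and the standard library are available. Lean on these libraries where they do the work, as an engineer would, in place of code of your own. Each camera call takes 0.05 s, during which the arm holds its last target. There are 200 camera calls.

## Working session

There is one attempt and no reset: what is moved stays moved. The work goes in short steps, Python scripts to look and compute and a tool call to move; the robot and the scene stay as the last step left them, time stands still between calls to the robot, and variables do not carry over. Pictures are saved under pics/ and viewed, at most 14 in all, crops included, and the job is handed in when it is done.

Besides the shell and the picture viewer there is one more tool, called after "Call:" as a command line: name --argument value ..., lists and objects as JSON in quotes. carry_out: Moves the arm, as the interface text tells. Shifts and turns lie within -1 to 1; 1 stands for 0.3 m of shift or pi rad of turn. Its arguments: {"type":"object","properties":{"motion":{"type":"array"},"force":{"type":"number"}},"required":["motion"]}

```bash
mkdir -p pics; cat > h.py <<'E'
import numpy as np, cv2
from cell import env
from scipy.spatial.transform import Rotation as R
def cam(p):
    Rm=cv2.Rodrigues(np.array(p["rvec"],float))[0]; t=np.array(p["tvec"],float).ravel()
    return Rm,t
def ray(p,uv):
    Rm,t=cam(p); d=Rm.T@np.array([(uv[0]-p["cx"])/p["fx"],(uv[1]-p["cy"])/p["fy"],1]); return -Rm.T@t,d
def onz(p,uv,z):
    c,d=ray(p,uv); return c+d*(z-c[2])/d[2]
def tri(ps,uvs):
    A=np.zeros((3,3));b=np.zeros(3)
    for p,uv in zip(ps,uvs):
        c,d=ray(p,uv); d=d/np.linalg.norm(d); M=np.eye(3)-np.outer(d,d); A+=M;b+=M@c
    x=np.linalg.solve(A,b); return x
def proj(p,X):
    Rm,t=cam(p); v=Rm@np.array(X,float)+t; return np.array([p["fx"]*v[0]/v[2]+p["cx"],p["fy"]*v[1]/v[2]+p["cy"]])
def shots(tag=None):
    s=env.get_image("scene"); t=env.get_image("top")
    if tag:
        for n,p in(("s",s),("t",t)): cv2.imwrite(f"pics/{tag}_{n}.png",cv2.cvtColor(p["img"],cv2.COLOR_RGB2BGR))
    return s,t
E
cat > a.py <<'E'
from h import *
s,t=shots("a")
print(env.read_state())
for p in (s,t): print(ray(p,(256,192)))
for n in "rollbox box_floor cover_axis cover_handle latch_tail latch_nose turntable_top pill_green_c pill_amber_c vitamins_c cream_jar_c flashlight_c saucer dispenser tweezers mug clock".split():
    r=[env.pinpoint(n,p)[:1] for p in(s,t)]
    o=[(np.round(x[0]["position"],1).tolist(),round(x[0]["score"],2)) if x else None for x in r]
    print(n,o,end=" ")
    if all(o):
        X=tri((s,t),[a[0] for a in o]); print(X.round(1), [np.linalg.norm(proj(p,X)-a[0]).round(1) for p,a in zip((s,t),o)],end="")
    print()
a=np.hstack([s["img"],t["img"]])
E
python3 a.py
```

```text
{'time_s': 0.1, 'q': array([-1.32673153e+00,  9.18439621e-02,  1.23177807e+00, -5.17127246e-06,
        1.81978680e+00, -5.67249010e-02]), 'joint_vel': array([ 0.00144221, -0.00073575, -0.00183236, -0.00097391,  0.0015391 ,
       -0.00054056]), 'effort': array([ 2.94549922e-03, -4.60216284e+01, -4.19219041e+01, -4.47190394e-05,
        1.05867759e-02, -6.55558296e-06]), 'tool_pos': array([ 177.6872239 , -572.82662741,  230.2206548 ]), 'orientation': array([-9.03870604e-04,  9.88711683e-01,  1.49827844e-01, -8.74315161e-05]), 'ft_force': array([ 0.33240375,  0.14364181, -0.12502738]), 'wrist_torque': array([ 0.00638837, -0.00402538,  0.03057486]), 'grasp_force': 0.0, 'grip_width': 85.07840598760546}
(array([1231.38212262,  254.13126103, 1279.19785841]), array([-0.55899122, -0.13403655, -0.81832384]))
(array([ 271.51495861,   59.49368537, 1426.82957926]), array([ 0.15754782, -0.00527761, -0.98755471]))
rollbox [([351.0, 203.4], 0.53), ([206.1, 185.8], 0.58)] [490.7 298.6 221.8] [np.float64(32.2), np.float64(38.5)]
box_floor [([349.4, 208.5], 0.4), ([205.0, 183.7], 0.37)] [499.5 300.8 
[... 916 characters left out ...]
_jar_c [([167.4, 197.7], 0.55), ([361.5, 183.6], 0.6)] [ 507.2 -280.3   69.7] [np.float64(0.0), np.float64(0.0)]
flashlight_c [None, None] 
saucer [([372.7, 225.5], 0.85), ([106.8, 219.1], 0.85)] [420.5 531.8   9.1] [np.float64(1.2), np.float64(1.5)]
dispenser [([179.0, 172.5], 0.83), ([366.0, 238.1], 0.9)] [ 339.1 -299.6   15.9] [np.float64(0.4), np.float64(0.6)]
tweezers [([317.9, 191.4], 0.53), ([181.4, 254.9], 0.55)] [299.5 297.3   0.6] [np.float64(0.2), np.float64(0.2)]
mug [([349.0, 206.4], 0.58), ([139.8, 242.2], 0.85)] [343.7 431.8  -3.6] [np.float64(0.1), np.float64(0.1)]
clock [([151.7, 168.1], 0.53), ([407.4, 239.1], 0.61)] [ 332.7 -434.4    3.4] [np.float64(0.1), np.float64(0.2)]
```

```bash
python3 -c "
import cv2,numpy as np
a=cv2.imread('pics/a_s.png');b=cv2.imread('pics/a_t.png')
a=cv2.resize(a[150:290,110:430],None,fx=2.5,fy=2.1,interpolation=3)
b=cv2.resize(b[110:270,80:440],(800,300),interpolation=3)
cv2.imwrite('pics/a2.png',np.vstack([a,b]))"
```

```text
(no output)
```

View pics/a2.png

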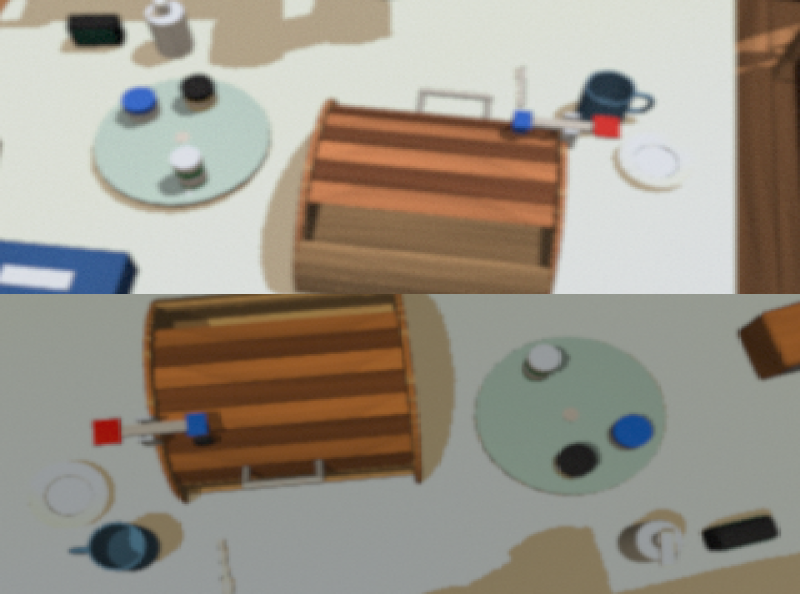

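```bash
cat > b.py <<'E'
from h import *
from scipy.optimize import least_squares
s,t=shots()
def blob(p,m,near,r=25):
    n,l,st,c=cv2.connectedComponentsWithStats(m.astype(np.uint8))
    k=[(st[i,4],c[i]) for i in range(1,n) if np.hypot(*(c[i]-near))<r and st[i,4]>8]
    return max(k,key=lambda a:a[0]) if k else None
def hsv(p): return cv2.cvtColor(p["img"],cv2.COLOR_RGB2HSV)
obs=[]
for p,nt,nn,hd in((s,(352,210),(319,208),(292.3,189.1)),(t,(128,184),(168,180),(209.2,211.3))):
    h=hsv(p); H,S,V=[h[...,i].astype(int) for i in range(3)]
    red=((H<4)|(H>175))&(S>150)&(V>90); blue=(H>100)&(H<125)&(S>150)&(V>90)
    a=blob(p,red,nt); b=blob(p,blue,nn); print(a,b)
    if a: obs.append((p,a[1],(-12,209,203)))
    if b: obs.append((p,b[1],(-12,95,203)))
    obs.append((p,hd,None))
def f(v):
    c,sn=np.cos(v[2]),np.sin(v[2]); o=[]
    for p,uv,X in obs:
        X=X or (-101.6,v[3],127.7)
        o+=list(proj(p,(v[0]+c*X[0]-sn*X[1],v[1]+sn*X[0]+c*X[1],X[2]))-uv)
    return np.array(o)
r=least_squares(f,[510,200,0,0],loss="soft_l1"); print(r.x.round(3)); print(r.fun.reshape(-1,2).round(1))
for n,zt in(("pill_green_c",70),("vitamins_c",56),("cream_jar_c",55)):
    print(n)
    for p in(s,t):
        for q in env.pinpoint(n,p)[:2]: print("  ",np.round(q["position"],1),round(q["score"],2),onz(p,q["position"],zt).round(1))
for p,col,near in((t,"blue",(363,184)),(t,"black",(340,199)),(t,"white",(325,144)),(s,"blue",(166,198)),(s,"black",(189,191)),(s,"white",(184,226))):
    h=hsv(p); H,S,V=[h[...,i].astype(int) for i in range(3)]
    m={"blue":(H>100)&(H<125)&(S>150)&(V>80),"black":(V<50),"white":(S<35)&(V>165)}[col]
    b=blob(p,m,near,12)
    if b: print(col,b[0],b[1].round(1),onz(p,b[1],{"blue":80,"black":82,"white":110}[col]).round(1))
print(onz(s,(185.4,214.9),30),onz(t,(338.6,174.1),30))
E
python3 b.py
```

```text
(np.int32(88), array([352.03409091, 209.23863636])) (np.int32(46), array([318.34782609, 207.7173913 ]))
(np.int32(138), array([127.71014493, 182.97101449])) (np.int32(81), array([168.32098765, 179.39506173]))
[ 5.24482e+02  2.06472e+02  5.60000e-02 -5.67100e+00]
[[ 0.   1.2]
 [ 0.1 -1.8]
 [-1.5  4.4]
 [ 0.2  0. ]
 [-0.1  0.5]
 [-0.7  0.2]]
pill_green_c
   [182.2 233. ] 0.81 [ 645.3 -170.3   70. ]
   [324.7 149.4] 0.67 [ 620.2 -169.4   70. ]
vitamins_c
   [185.5 193.9] 0.6 [ 465.8 -221.4   56. ]
   [337.5 198.4] 0.54 [ 463.8 -204.9   56. ]
cream_jar_c
   [170.5 199.3] 0.53 [ 503. -272.   55.]
   [360.2 183.8] 0.61 [ 509.2 -279.7   55. ]
blue 223 [364.1 182.8] [ 507.9 -286.    80. ]
black 214 [339.  198.3] [ 460.4 -204.7   82. ]
blue 107 [165.2 197.8] [ 515.6 -284.    80. ]
black 97 [188.6 192. ] [ 470.6 -202.2   82. ]
[ 545.899353   -198.87319655   30.        ] [ 547.07972748 -217.52977431   30.        ]
```

```bash
cat > mv.py <<'E'
# usage: mv.py yaw  [b]x,y,z ...   (b = box frame) prints rows
import sys
from h import *
BX,BY,BT=524.5,206.5,0.056
def box(v): c,s=np.cos(BT),np.sin(BT); return np.array([BX+c*v[0]-s*v[1],BY+s*v[0]+c*v[1],v[2]])
if __name__=="__main__":
    st=env.read_state(); q=st["orientation"]; Rt=R.from_quat([q[1],q[2],q[3],q[0]])
    yaw=float(sys.argv[1]); Rg=R.from_matrix([[np.cos(yaw),np.sin(yaw),0],[np.sin(yaw),-np.cos(yaw),0],[0,0,-1]])
    tr=(Rt.inv()*Rg).as_rotvec()/np.pi
    print("t",st["time_s"],"pos",st["tool_pos"].round(1),"F",st["ft_force"].round(1),"w",round(st["grip_width"],1),"q",st["q"].round(2))
    print("turn",tr.round(3).tolist())
    for a in sys.argv[2:]:
        v=[float(x) for x in a.strip("b").split(",")]; X=box(v) if a[0]=="b" else np.array(v)
        d=Rt.inv().apply(X-st["tool_pos"])/300
        print(a,X.round(1),d.round(3).tolist(),"rows",round(np.linalg.norm(X-st["tool_pos"])/50,1))
E
python3 mv.py 1.627 250,-330,330 b-12,209,260
```

```text
t 2.2 pos [ 177.8 -573.1  231.3] F [ 0.5  1.2 -0.6] w 85.4 q [-1.33  0.09  1.23 -0.    1.82 -0.06]
turn [0.0, 0.0, -0.422]
250,-330,330 [ 250. -330.  330.] [0.47, -0.703, -0.329] rows 5.4
b-12,209,260 [500.8 414.5 260. ] [2.004, -2.825, -0.096] rows 20.8
```

Call:
carry_out --motion '[[[0.47,-0.7,-0.33],[0,0,-0.42],0],[[0.47,-0.7,-0.33],[0,0,-0.42],0],[[0.47,-0.7,-0.33],[0,0,-0.42],0],[[0.47,-0.7,-0.33],[0,0,-0.42],0],[[0.47,-0.7,-0.33],[0,0,-0.42],0],[[0.47,-0.7,-0.33],[0,0,-0.42],0],[[0.47,-0.7,-0.33],[0,0,-0.42],0],[[0.47,-0.7,-0.33],[0,0,-0.42],0],[[0.47,-0.7,-0.33],[0,0,-0.42],0],[[0.47,-0.7,-0.33],[0,0,-0.42],0]]'

```text
time_s: 3.2
tool_pos: [250.2, -330.6, 330.5]
orientation: [0.0, 0.689, 0.725, -0.0]
ft_force: [1.0, -0.2, 0.3]
grip_width: -0.3
grasp_force: 0.0
```

```bash
python3 mv.py 1.627 380,-50,330 b-12,209,330
```

```text
t 3.2 pos [ 250.2 -330.6  330.5] F [ 1.  -0.2  0.3] w -0.3 q [-1.   -0.35  1.46 -0.    2.04 -1.06]
turn [0.0, 0.0, -0.002]
380,-50,330 [380. -50. 330.] [0.912, 0.479, 0.001] rows 6.2
b-12,209,330 [500.8 414.5 330. ] [2.438, 0.96, 0.001] rows 15.7
```

Call:
carry_out --motion '[[[0.91,0.48,0],[0,0,0],0],[[0.91,0.48,0],[0,0,0],0],[[0.91,0.48,0],[0,0,0],0],[[0.91,0.48,0],[0,0,0],0],[[0.91,0.48,0],[0,0,0],0],[[0.91,0.48,0],[0,0,0],0],[[0.91,0.48,0],[0,0,0],0]]'

```text
time_s: 3.9
tool_pos: [381.6, -46.7, 330.1]
orientation: [-0.0, 0.688, 0.726, 0.001]
ft_force: [0.2, 0.2, 0.7]
grip_width: -0.0
grasp_force: 0.0
```

Call:
carry_out --motion '[[[0.9,0.24,0],[0,0,0],0],[[0.9,0.24,0],[0,0,0],0],[[0.9,0.24,0],[0,0,0],0],[[0.9,0.24,0],[0,0,0],0],[[0.9,0.24,0],[0,0,0],0],[[0.9,0.24,0],[0,0,0],0]]'

```text
time_s: 4.5
tool_pos: [439.4, 224.6, 329.6]
orientation: [-0.0, 0.69, 0.724, -0.0]
ft_force: [-0.2, -0.2, -0.6]
grip_width: -0.3
grasp_force: 0.0
```

```bash
python3 mv.py 1.627 b-12,209,230 b-12,209,184
```

```text
t 4.5 pos [439.4 224.6 329.6] F [-0.2 -0.2 -0.6] w -0.3 q [ 0.4  -0.15  1.29  0.    2.    0.36]
turn [-0.0, 0.0, -0.003]
b-12,209,230 [500.8 414.5 230. ] [0.623, 0.235, 0.332] rows 4.5
b-12,209,184 [500.8 414.5 184. ] [0.623, 0.235, 0.485] rows 4.9
```

Call:
carry_out --motion '[[[0.625,0.235,0.2],[0,0,0],0],[[0.625,0.235,0.2],[0,0,0],0],[[0.625,0.235,0.2],[0,0,0],0],[[0.625,0.235,0.2],[0,0,0],0],[[0.625,0.235,0.2],[0,0,0],0],[[0.625,0.235,0.33],[0,0,0],0],[[0.625,0.235,0.4],[0,0,0],0],[[0.625,0.235,0.43],[0,0,0],0],[[0.625,0.235,0.46],[0,0,0],0],[[0.625,0.235,0.48],[0,0,0],0],[[0.625,0.235,0.49],[0,0,0],0],[[0.625,0.235,0.49],[0,0,0],0]]'

```text
time_s: 5.7
tool_pos: [501.1, 412.8, 186.5]
orientation: [0.001, 0.69, 0.724, 0.002]
ft_force: [-0.5, -0.7, 5.5]
grip_width: 0.3
grasp_force: 2.5
```

```bash
cat > look.py <<'E'
import sys
from h import *
s,t=shots()
a=s["img"][140:290,110:430];b=t["img"][110:270,80:440]
o=np.vstack([cv2.resize(a,(800,290),interpolation=3),cv2.resize(b,(800,310),interpolation=3)])
cv2.imwrite(f"pics/{sys.argv[1]}.png",cv2.cvtColor(o,cv2.COLOR_RGB2BGR))
E
python3 look.py c; python3 mv.py 1.627 b-12,209,184
```

```text
t 5.8 pos [501.2 412.8 186.5] F [-1.8  0.1  6.5] w -0.2 q [ 0.64  0.22  1.17 -0.    1.75  0.59]
turn [0.001, -0.001, -0.003]
b-12,209,184 [500.8 414.5 184. ] [0.006, -0.001, 0.008] rows 0.1
```

View pics/c.png

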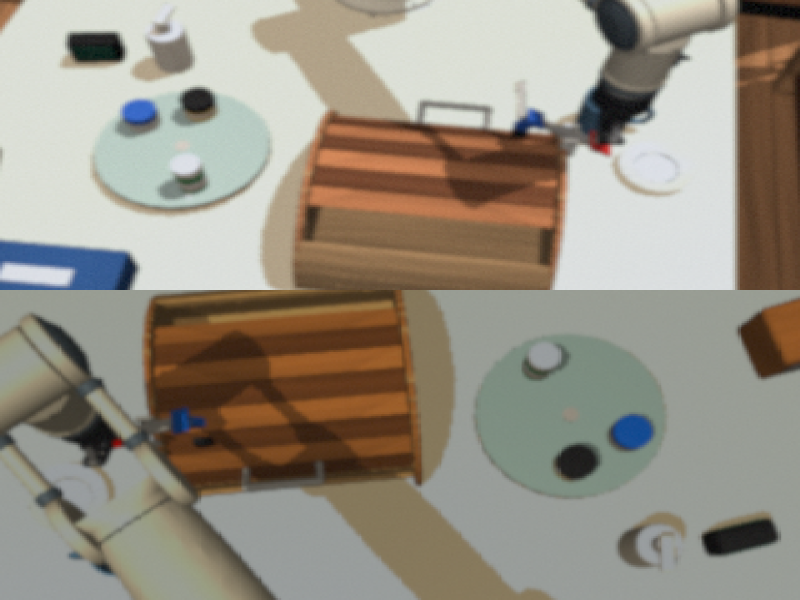

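Call:
carry_out --motion '[[[0,0,0.012],[0,0,0],0],[[0,0,0.018],[0,0,0],0],[[0,0,0.018],[0,0,0],0],[[0,0,0.018],[0,0,0],0]]'

```text
time_s: 6.2
tool_pos: [501.6, 413.6, 185.6]
orientation: [0.001, 0.69, 0.724, 0.005]
ft_force: [-4.1, -1.1, 19.1]
grip_width: -0.1
grasp_force: 7.8
```

Call:
carry_out --motion '[[[0,0,-0.2],[0,0,0],0],[[0,0,-0.4],[0,0,0],0],[[-0.5,-0.3,-0.45],[0,0,0],0],[[-0.7,-0.35,-0.45],[0,0,0],0],[[-0.7,-0.35,-0.45],[0,0,0],0.3],[[-0.7,-0.35,-0.45],[0,0,0],0.3],[[-0.7,-0.35,-0.45],[0,0,0],0.3],[[-0.7,-0.35,-0.45],[0,0,0],0.3]]'

```text
time_s: 7.0
tool_pos: [404.9, 194.6, 316.5]
orientation: [0.002, 0.691, 0.723, 0.002]
ft_force: [-0.1, 0.3, 1.3]
grip_width: 25.9
grasp_force: 0.0
```

```bash
cat > c.py <<'E'
from h import *
from mv import box
s,t=shots()
for p in(s,t):
    for q in env.pinpoint("cover_handle",p)[:1]: print(np.round(q["position"],1),q["score"],onz(p,q["position"],127.7).round(1))
    for y in (-15,0,): print(y,box((-101.6,y,127.7)).round(1),proj(p,box((-101.6,y,127.7))).round(1))
E
python3 c.py; python3 mv.py 1.627 b-101.6,-5,200 b-101.6,-5,112
```

```text
[291.8 192.3] 0.59 [417.1 198.  127.7]
-15 [423.9 185.8 127.7] [288.3 193.2]
0 [423.1 200.8 127.7] [292.3 193.7]
-15 [423.9 185.8 127.7] [211.7 211.2]
0 [423.1 200.8 127.7] [206.6 211.6]
t 7.2 pos [406.  198.4 312.9] F [-0.3  0.3 -0.7] w 25.8 q [ 0.38 -0.27  1.42  0.    1.99  0.33]
turn [0.0, -0.0, -0.002]
b-101.6,-5,200 [423.3 195.8 200. ] [-0.011, 0.057, 0.376] rows 2.3
b-101.6,-5,112 [423.3 195.8 112. ] [-0.011, 0.057, 0.67] rows 4.0
```

Call:
carry_out --motion '[[[-0.01,0.05,0.2],[0,0,0],0.36],[[-0.01,0.05,0.35],[0,0,0],0.36],[[-0.01,0.05,0.5],[0,0,0],0.36],[[-0.01,0.05,0.58],[0,0,0],0.36],[[-0.01,0.05,0.61],[0,0,0],0.36],[[-0.01,0.05,0.63],[0,0,0],0.36],[[-0.01,0.05,0.65],[0,0,0],0.36],[[-0.01,0.05,0.66],[0,0,0],0.36]]'

```text
time_s: 8.0
tool_pos: [421.6, 196.3, 116.1]
orientation: [0.0, 0.689, 0.724, 0.001]
ft_force: [-1.2, 0.5, 0.2]
grip_width: 30.8
grasp_force: 0.0
```

```bash
python3 - <<'E'
import sys
from h import *
t=env.get_image("top"); s=env.get_image("scene")
o=np.hstack([cv2.resize(p["img"][r:r+60,c:c+70],(400,343),interpolation=3) for p,r,c in((s,160,260),(t,170,170))])
cv2.imwrite("pics/d.png",cv2.cvtColor(o,cv2.COLOR_RGB2BGR))
E
python3 mv.py 1.627
```

```text
t 8.1 pos [421.3 196.1 115.7] F [-0.5 -0.3  0.1] w 30.7 q [ 0.36 -0.27  1.78  0.    1.64  0.31]
turn [0.0, -0.0, -0.002]
```

View pics/d.png

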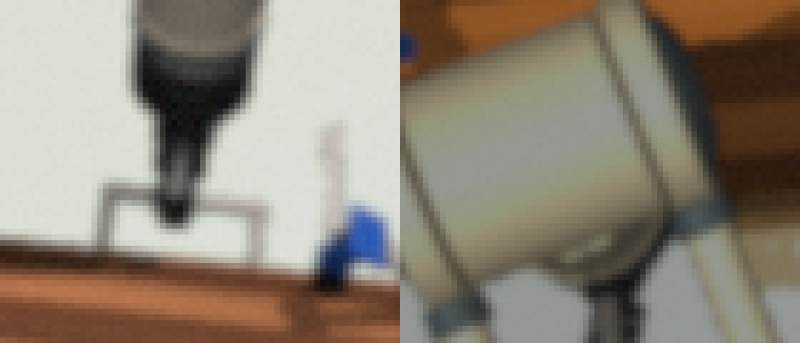

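Call:
carry_out --motion '[[[0,0,0],[0,0,0],0],[[0,0,0],[0,0,0],0],[[0,0,0],[0,0,0],0],[[0,0,0],[0,0,0],0]]' --force 20

```text
time_s: 8.5
tool_pos: [427.4, 196.3, 116.6]
orientation: [0.005, 0.69, 0.724, 0.007]
ft_force: [28.1, 3.2, -10.3]
grip_width: 11.1
grasp_force: 21.3
```

```bash
python3 - <<'E'
from h import *
from mv import box
st=env.read_state(); q=st["orientation"]; Rt=R.from_quat([q[1],q[2],q[3],q[0]])
print(st["tool_pos"],st["ft_force"],st["grip_width"])
P0=box((70-207*np.cos(.593),-5,12+207*np.sin(.593)))
for Q in np.arange(0,1.32,.12).tolist()+[1.3,1.33]:
    P=box((70-207*np.cos(.593+Q),-5,12+207*np.sin(.593+Q)))
    print(round(Q,2),(Rt.inv().apply(P-P0)/300).round(3).tolist())
E
```

```text
[427.4273123  196.34378142 116.59276567] [ 28.07853036   3.24107395 -10.3436907 ] 11.067200002461655
0.0 [0.0, 0.0, 0.0]
0.12 [0.001, 0.051, -0.065]
0.24 [0.001, 0.11, -0.123]
0.36 [0.002, 0.175, -0.174]
0.48 [0.002, 0.246, -0.217]
0.6 [0.003, 0.322, -0.25]
0.72 [0.004, 0.401, -0.275]
0.84 [0.004, 0.482, -0.29]
0.96 [0.005, 0.565, -0.295]
1.08 [0.006, 0.648, -0.29]
1.2 [0.006, 0.729, -0.275]
1.32 [0.007, 0.808, -0.251]
1.3 [0.007, 0.795, -0.255]
1.33 [0.007, 0.815, -0.248]
```

Call:
carry_out --motion '[[[0,0.02,0],[0,0,0],0.22],[[0,0.02,0],[0,0,0],0.22],[[0,0.071,-0.065],[0,0,0],0.22],[[0,0.13,-0.123],[0,0,0],0.22],[[0,0.195,-0.174],[0,0,0],0.22],[[0,0.266,-0.217],[0,0,0],0.22],[[0,0.342,-0.25],[0,0,0],0.22],[[0,0.421,-0.275],[0,0,0],0.22],[[0,0.502,-0.29],[0,0,0],0.22],[[0,0.585,-0.295],[0,0,0],0.22],[[0,0.668,-0.29],[0,0,0],0.22],[[0,0.75,-0.275],[0,0,0],0.22]]'

```text
time_s: 9.7
tool_pos: [646.2, 207.4, 198.5]
orientation: [-0.0, 0.689, 0.725, 0.0]
ft_force: [-0.9, -0.1, 0.6]
grip_width: 18.7
grasp_force: 0.5
```

Call:
carry_out --motion '[[[0,0.04,0.012],[0,0,0],0.22],[[0,0.08,0.025],[0,0,0],0.22],[[0,0.1,0.028],[0,0,0],0.22],[[0,0.105,0.028],[0,0,0],0.22],[[0,0.105,0.028],[0,0,0],0.22]]'

```text
time_s: 10.2
tool_pos: [668.8, 208.3, 189.1]
orientation: [-0.006, 0.689, 0.725, -0.008]
ft_force: [-35.2, -6.0, 8.2]
grip_width: 19.0
grasp_force: 18.0
```

```bash
python3 mv.py 1.627; python3 look.py e
```

```text
t 10.2 pos [668.8 208.3 189.1] F [-35.2  -6.    8.2] w 19.0 q [0.25 0.39 0.96 0.   1.81 0.2 ]
turn [-0.007, 0.001, -0.001]
```

View pics/e.png

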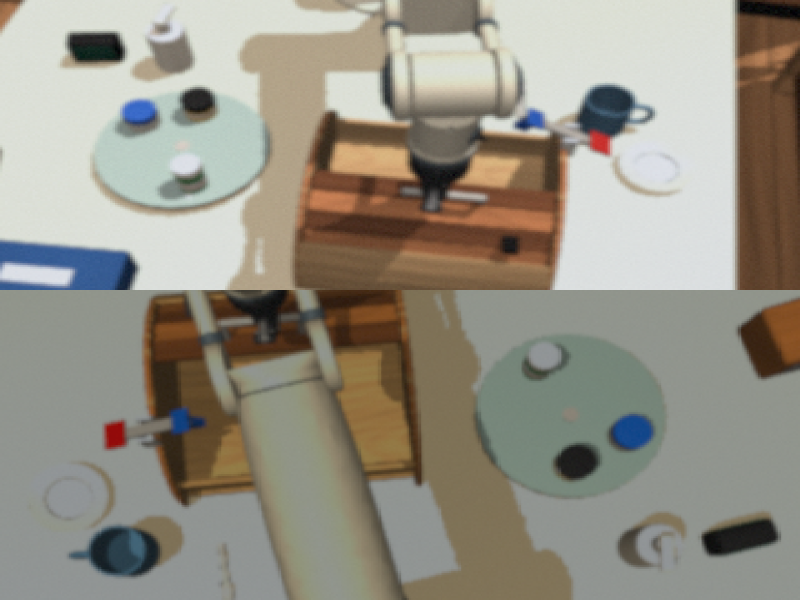

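Call:
carry_out --motion '[[[0,-0.015,0],[0,0,0],0.22],[[0,-0.03,-0.1],[0,0,0],0.22],[[0,-0.03,-0.26],[0,0,0],0.22],[[-0.2,-0.1,-0.35],[0,0,0],1],[[-0.37,-0.1,-0.35],[0,0,0],1],[[-0.54,-0.1,-0.35],[0,0,0],1],[[-0.7,-0.1,-0.35],[0,0,0],1],[[-0.86,-0.1,-0.35],[0,0,0],1],[[-1,-0.1,-0.35],[0,0,0],1],[[-1,-0.1,-0.35],[0,0,0],1]]'

```text
time_s: 11.3
tool_pos: [661.2, -98.3, 293.6]
orientation: [0.0, 0.692, 0.722, -0.001]
ft_force: [0.1, 0.4, -0.5]
grip_width: 85.5
grasp_force: 0.0
```

```bash
sed -i 's/^BX,BY,BT=.*/BX,BY,BT=529,206.5,0.056/' mv.py; cat > items.py <<'E'
from h import *
s,t=shots()
H={"turntable_top":30,"pill_green_c":70,"vitamins_c":56,"cream_jar_c":55}
for n,z in H.items():
    print(n)
    for nm,p in(("s",s),("t",t)):
        for q in env.pinpoint(n,p)[:2]: print("  ",nm,np.round(q["position"],1),round(q["score"],2),onz(p,q["position"],z).round(1))
def caps(p,nears,nm):
    h=cv2.cvtColor(p["img"],cv2.COLOR_RGB2HSV); Hh,S,V=[h[...,i].astype(int) for i in range(3)]
    M={"blue":((Hh>100)&(Hh<125)&(S>150)&(V>80),80),"black":(V<55,82),"white":((S<28)&(V>np.where(nm=="t",150,185)),110)}
    for k,(m,z) in M.items():
        n,l,st,c=cv2.connectedComponentsWithStats(m.astype(np.uint8))
        for i in range(1,n):
            X=onz(p,c[i],z)
            if 40<st[i,4]<400 and np.hypot(X[0]-545,X[1]+210)<150: print(nm,k,st[i,4],c[i].round(1),X.round(1))
caps(s,0,"s"); caps(t,0,"t")
print(onz(t,(325.2,143.8),110),onz(s,(184.8,226.5),110))
E
python3 items.py; python3 mv.py 1.627
```

```text
turntable_top
   s [181.6 211.9] 0.79 [ 535.9 -218.3   30. ]
   t [335.4 173.7] 0.57 [ 548.6 -207.2   30. ]
pill_green_c
   s [183.1 232.1] 0.63 [ 640.9 -168.3   70. ]
vitamins_c
   s [187.1 194.1] 0.43 [ 465.3 -214.8   56. ]
   t [339.3 197.4] 0.61 [ 466.9 -210.8   56. ]
cream_jar_c
   s [167.6 199.3] 0.73 [ 505.5 -283.3   55. ]
   t [365.3 186.2] 0.75 [ 501.1 -295.5   55. ]
s blue 105 [165.2 197.7] [ 515.4 -284.2   80. ]
t blue 220 [364.3 182.8] [ 507.8 -286.6   80. ]
t black 229 [339.6 198.4] [ 460.  -206.3   82. ]
t white 53 [343.7 144.2] [ 625.2 -222.3  110. ]
t white 221 [315.3 146.6] [ 619.3 -133.9  110. ]
[ 627.64816373 -165.05065977  110.        ] [ 637.18734074 -155.88065221  110.        ]
t 11.8 pos [662.  -91.2 294.2] F [ 0.2  0.3 -0.4] w 85.4 q [-0.19  0.31  0.87  0.    1.96 -0.24]
turn [0.0, -0.0, -0.002]
```

```bash
python3 mv.py 1.627 628,-164,200 628,-164,56
```

```text
t 11.8 pos [662.  -91.2 294.2] F [ 0.2  0.3 -0.4] w 85.4 q [-0.19  0.31  0.87  0.    1.96 -0.24]
turn [0.0, -0.0, -0.002]
628,-164,200 [ 628. -164.  200.] [-0.237, -0.126, 0.314] rows 2.5
628,-164,56 [ 628. -164.   56.] [-0.237, -0.126, 0.794] rows 5.0
```

Call:
carry_out --motion '[[[-0.237,-0.126,0.2],[0,0,0],1],[[-0.237,-0.126,0.314],[0,0,0],1],[[-0.237,-0.126,0.314],[0,0,0],1],[[-0.237,-0.126,0.46],[0,0,0],1],[[-0.237,-0.126,0.6],[0,0,0],1],[[-0.237,-0.126,0.7],[0,0,0],1],[[-0.237,-0.126,0.795],[0,0,0],1],[[-0.237,-0.126,0.795],[0,0,0],1],[[-0.237,-0.126,0.795],[0,0,0],0],[[-0.237,-0.126,0.795],[0,0,0],0],[[-0.237,-0.126,0.795],[0,0,0],0],[[-0.237,-0.126,0.795],[0,0,0],0]]' --force 40

```text
time_s: 13.0
tool_pos: [629.2, -165.8, 58.6]
orientation: [0.002, 0.689, 0.724, 0.001]
ft_force: [1.1, -0.3, 5.6]
grip_width: 44.8
grasp_force: 39.9
```

```bash
python3 mv.py 1.627 b10,-120,280
```

```text
t 13.0 pos [ 629.2 -165.8   58.6] F [ 1.1 -0.3  5.6] w 44.8 q [-0.31  0.25  1.36  0.    1.53 -0.36]
turn [0.001, 0.001, -0.002]
b10,-120,280 [545.7  87.2 280. ] [0.855, -0.233, -0.74] rows 6.9
```

Call:
carry_out --motion '[[[0,0,-0.15],[0,0,0],0],[[0,0,-0.31],[0,0,0],0],[[0,0,-0.48],[0,0,0],0],[[0,0,-0.64],[0,0,0],0],[[0.1,-0.03,-0.74],[0,0,0],0],[[0.25,-0.07,-0.74],[0,0,0],0],[[0.41,-0.11,-0.74],[0,0,0],0],[[0.57,-0.16,-0.74],[0,0,0],0],[[0.73,-0.2,-0.74],[0,0,0],0],[[0.855,-0.233,-0.74],[0,0,0],0],[[0.855,-0.233,-0.74],[0,0,0],0],[[0.855,-0.233,-0.74],[0,0,0],0]]'

```text
time_s: 14.2
tool_pos: [545.0, 87.9, 278.2]
orientation: [0.001, 0.689, 0.725, 0.0]
ft_force: [0.2, 0.3, -0.8]
grip_width: 44.3
grasp_force: 41.1
```

```bash
python3 mv.py 1.627 b10,-122,41
```

```text
t 14.2 pos [545.   87.9 278.2] F [ 0.2  0.3 -0.8] w 44.3 q [ 0.1  -0.02  1.27 -0.    1.9   0.05]
turn [0.0, 0.0, -0.002]
b10,-122,41 [545.8  85.3  41. ] [-0.009, 0.001, 0.791] rows 4.7
```

Call:
carry_out --motion '[[[-0.01,0,0.16],[0,0,0],0],[[-0.01,0,0.32],[0,0,0],0],[[-0.01,0,0.47],[0,0,0],0],[[-0.01,0,0.62],[0,0,0],0],[[-0.01,0,0.71],[0,0,0],0],[[-0.01,0,0.76],[0,0,0],0],[[-0.01,0,0.785],[0,0,0],0],[[-0.01,0,0.785],[0,0,0],0]]'

```text
time_s: 15.0
tool_pos: [546.0, 83.7, 42.6]
orientation: [0.0, 0.69, 0.724, 0.0]
ft_force: [-0.7, -0.2, -1.4]
grip_width: 44.5
grasp_force: 41.3
```

Call:
carry_out --motion '[[[0,0,0.003],[0,0,0],0],[[0,0,0.003],[0,0,0],0.8],[[0,0,0.003],[0,0,0],0.8],[[0,0,0.003],[0,0,0],0.8],[[0,0,-0.15],[0,0,0],0.8],[[0,0,-0.3],[0,0,0],0.8],[[0,0,-0.46],[0,0,0],0.8],[[0,0,-0.62],[0,0,0],0.8],[[0,0,-0.78],[0,0,0],1]]'

```text
time_s: 15.9
tool_pos: [545.0, 84.3, 278.5]
orientation: [0.0, 0.689, 0.724, 0.0]
ft_force: [0.3, 0.0, -0.3]
grip_width: 80.3
grasp_force: 0.0
```

Call:
carry_out --motion '[[[-0.16,0,0],[0,0,0],1],[[-0.32,0,0],[0,0,0],1],[[-0.48,0,0],[0,0,0],1],[[-0.64,0,0],[0,0,0],1],[[-0.64,0,0],[0,0,0],1]]'

```text
time_s: 16.4
tool_pos: [554.4, -112.8, 275.5]
orientation: [0.0, 0.692, 0.722, -0.001]
ft_force: [-0.3, 0.6, -0.8]
grip_width: 85.1
grasp_force: 0.0
```

```bash
python3 items.py; python3 mv.py 1.627 508,-286,200 461,-205,200; python3 look.py f
```

```text
turntable_top
   s [182.6 214.2] 0.61 [ 545.2 -210.8   30. ]
   t [339.3 172.8] 0.58 [ 551.3 -220.    30. ]
pill_green_c
   s [256.5 228.6] 0.61 [567.4  94.6  70. ]
   t [243.  173.3] 0.54 [548.6  91.8  70. ]
vitamins_c
   s [185.4 195.8] 0.68 [ 474.7 -218.8   56. ]
   t [206.7 180.4] 0.6 [531.1 207.7  56. ]
   t [336.5 199.1] 0.46 [ 461.7 -201.6   56. ]
cream_jar_c
   s [326.8 197.3] 0.66 [359.9 334.2  55. ]
   s [168.3 198.7] 0.58 [ 502.2 -281.6   55. ]
   t [362.  187.2] 0.58 [ 498.1 -284.8   55. ]
   t [202.5 127.3] 0.58 [706.2 220.3  55. ]
s blue 100 [165.5 197.9] [ 515.9 -282.7   80. ]
s black 172 [188.  188.2] [ 453.7 -210.4   82. ]
s white 326 [160.4 219.5] [ 628.5 -253.6  110. ]
t blue 202 [364.2 182.5] [ 508.7 -286.3   80. ]
t black 49 [316.3 133.9] [ 668.2 -143.2   82. ]
t black 323 [320.8 157.9] [ 589.8 -153.9   82. ]
t white 53 [355.7 159.1] [ 577.2 -256.9  110. ]
t white 198 [318.9 201.8] [ 447.  -137.4  110. ]
[ 627.64816373 -165.05065977  110.        ] [ 637.18734074 -155.88065221  110.        ]
t 16.9 pos [ 554.9 -106.5  276.1] F [-0.4 -0.2 -1.2] w 85.7 q [-0.25  0.01  1.23  0.    1.9  -0.3 ]
turn [0.0, 0.0, -0.002]
508,-286,200 [ 508. -286.  200.] [-0.59, -0.187, 0.254] rows 4.0
461,-205,200 [ 461. -205.  200.] [-0.312, -0.329, 0.254] rows 3.1
```

View pics/f.png

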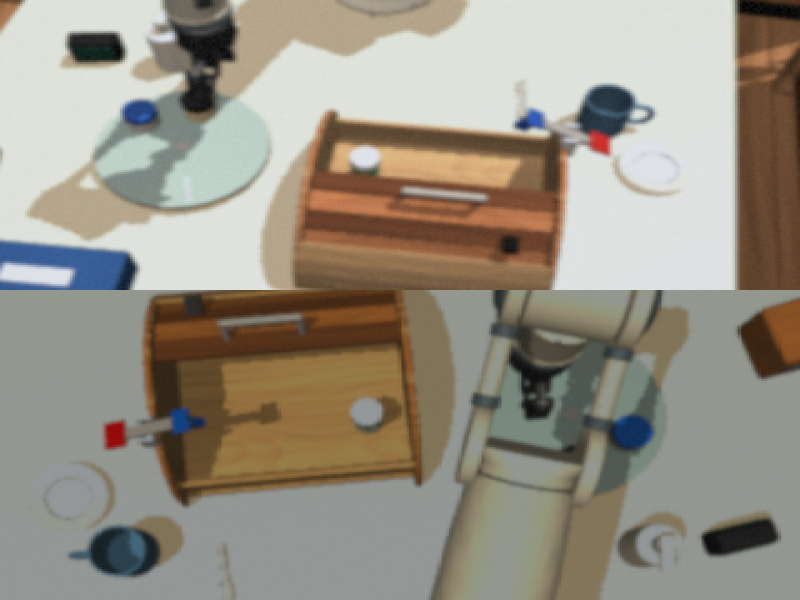

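Call:
carry_out --motion '[[[-0.16,-0.05,0],[0,0,0],1],[[-0.31,-0.1,0],[0,0,0],1],[[-0.46,-0.15,0.1],[0,0,0],1],[[-0.59,-0.187,0.254],[0,0,0],1],[[-0.59,-0.187,0.254],[0,0,0],1],[[-0.59,-0.187,0.41],[0,0,0],1],[[-0.59,-0.187,0.56],[0,0,0],1],[[-0.59,-0.187,0.7],[0,0,0],1],[[-0.59,-0.187,0.79],[0,0,0],1],[[-0.59,-0.187,0.79],[0,0,0],1]]'

```text
time_s: 18.0
tool_pos: [505.4, -284.6, 34.0]
orientation: [-0.004, 0.689, 0.725, -0.001]
ft_force: [0.1, -1.1, -0.2]
grip_width: 85.7
grasp_force: 0.0
```

Call:
carry_out --motion '[[[0,0,0],[0,0,0],0],[[0,0,0],[0,0,0],0],[[0,0,0],[0,0,0],0],[[0,0,0],[0,0,0],0]]'

```text
time_s: 18.4
tool_pos: [509.3, -287.9, 42.6]
orientation: [0.003, 0.689, 0.724, 0.001]
ft_force: [0.7, 0.3, 6.5]
grip_width: 54.8
grasp_force: 42.8
```

```bash
python3 mv.py 1.627 b10,-45,280
```

```text
t 18.4 pos [ 509.3 -287.9   42.6] F [0.7 0.3 6.5] w 54.8 q [-0.57  0.09  1.57  0.    1.48 -0.62]
turn [0.002, 0.001, -0.002]
b10,-45,280 [541.5 162.1 280. ] [1.491, 0.185, -0.795] rows 10.2
```

Call:
carry_out --motion '[[[0,0,-0.15],[0,0,0],0],[[0,0,-0.31],[0,0,0],0],[[0,0,-0.48],[0,0,0],0],[[0,0,-0.64],[0,0,0],0],[[0.1,0,-0.79],[0,0,0],0],[[0.25,0.03,-0.79],[0,0,0],0],[[0.41,0.06,-0.79],[0,0,0],0],[[0.57,0.08,-0.79],[0,0,0],0],[[0.73,0.1,-0.79],[0,0,0],0],[[0.89,0.12,-0.79],[0,0,0],0],[[1,0.14,-0.79],[0,0,0],0]]'

```text
time_s: 19.5
tool_pos: [534.4, 17.6, 277.3]
orientation: [0.001, 0.689, 0.725, 0.001]
ft_force: [0.0, -0.3, -1.0]
grip_width: 54.9
grasp_force: 42.9
```

```bash
python3 mv.py 1.627 b10,-45,280 b10,-45,25
```

```text
t 19.5 pos [534.4  17.6 277.3] F [ 0.  -0.3 -1. ] w 54.9 q [-0.03 -0.07  1.31  0.    1.9  -0.08]
turn [0.001, -0.0, -0.002]
b10,-45,280 [541.5 162.1 280. ] [0.48, 0.048, -0.008] rows 2.9
b10,-45,25 [541.5 162.1  25. ] [0.479, 0.047, 0.842] rows 5.8
```

Call:
carry_out --motion '[[[0.16,0.015,0],[0,0,0],0],[[0.32,0.03,0],[0,0,0],0],[[0.48,0.047,0],[0,0,0],0],[[0.48,0.047,0],[0,0,0],0],[[0.48,0.047,0.16],[0,0,0],0],[[0.48,0.047,0.32],[0,0,0],0],[[0.48,0.047,0.48],[0,0,0],0],[[0.48,0.047,0.64],[0,0,0],0],[[0.48,0.047,0.75],[0,0,0],0],[[0.48,0.047,0.81],[0,0,0],0],[[0.48,0.047,0.835],[0,0,0],0],[[0.48,0.047,0.835],[0,0,0],0]]'

```text
time_s: 20.7
tool_pos: [541.8, 158.7, 26.3]
orientation: [0.0, 0.69, 0.724, 0.0]
ft_force: [0.3, 0.1, 0.1]
grip_width: 54.8
grasp_force: 43.0
```

```bash
python3 mv.py 1.627 b10,-45,25
```

```text
t 20.7 pos [541.8 158.7  26.3] F [0.3 0.1 0.1] w 54.8 q [ 0.22  0.05  1.63 -0.    1.45  0.18]
turn [0.0, 0.0, -0.002]
b10,-45,25 [541.5 162.1  25. ] [0.011, -0.0, 0.004] rows 0.1
```

Call:
carry_out --motion '[[[0,0,0.006],[0,0,0],0],[[0,0,0.006],[0,0,0],0.85],[[0,0,0.006],[0,0,0],0.85],[[0,0,0.006],[0,0,0],0.85],[[0,0,-0.15],[0,0,0],0.85],[[0,0,-0.3],[0,0,0],0.85],[[0,0,-0.46],[0,0,0],0.85],[[0,0,-0.62],[0,0,0],0.85],[[0,0,-0.78],[0,0,0],1],[[-0.15,0,-0.84],[0,0,0],1],[[-0.31,0,-0.84],[0,0,0],1],[[-0.47,0,-0.84],[0,0,0],1]]'

```text
time_s: 21.9
tool_pos: [548.9, 17.3, 279.2]
orientation: [0.001, 0.689, 0.725, 0.001]
ft_force: [0.2, -0.5, -0.2]
grip_width: 85.6
grasp_force: 0.0
```

```bash
python3 items.py; python3 mv.py 1.627 461,-205,200 461,-205,40; python3 look.py g
```

```text
turntable_top
   s [185.6 214.9] 0.83 [ 545.7 -198.1   30. ]
   t [135.1 244.5] 0.21 [335.1 438.   30. ]
pill_green_c
   s [253.8 231.7] 0.73 [582.4  87.8  70. ]
   s [289.3 234.2] 0.2 [564.3 217.7  70. ]
   t [245.6 175.2] 0.42 [542.3  83.7  70. ]
vitamins_c
   s [186.  193.5] 0.61 [ 463.5 -220.1   56. ]
   t [337.2 199.3] 0.72 [ 461.  -203.8   56. ]
   t [221.7 179.3] 0.4 [533.5 160.1  56. ]
cream_jar_c
   s [276.8 232.4] 0.65 [558.6 170.4  55. ]
   s [291.8 234. ] 0.25 [553.2 226.2  55. ]
   t [219.7 178.3] 0.74 [537.1 166.5  55. ]
s black 106 [189. 192.] [ 470.5 -200.9   82. ]
t black 244 [338.7 198.2] [ 460.6 -203.5   82. ]
t white 83 [302.4 161. ] [574.8 -92.5 110. ]
[ 627.64816373 -165.05065977  110.        ] [ 637.18734074 -155.88065221  110.        ]
t 22.4 pos [548.6  19.6 277.5] F [ 0.4 -0.3 -0.1] w 85.4 q [-0.03 -0.03  1.27  0.    1.9  -0.08]
turn [-0.0, -0.0, -0.002]
461,-205,200 [ 461. -205.  200.] [-0.733, -0.33, 0.258] rows 5.1
461,-205,40 [ 461. -205.   40.] [-0.733, -0.33, 0.791] rows 6.8
```

View pics/g.png

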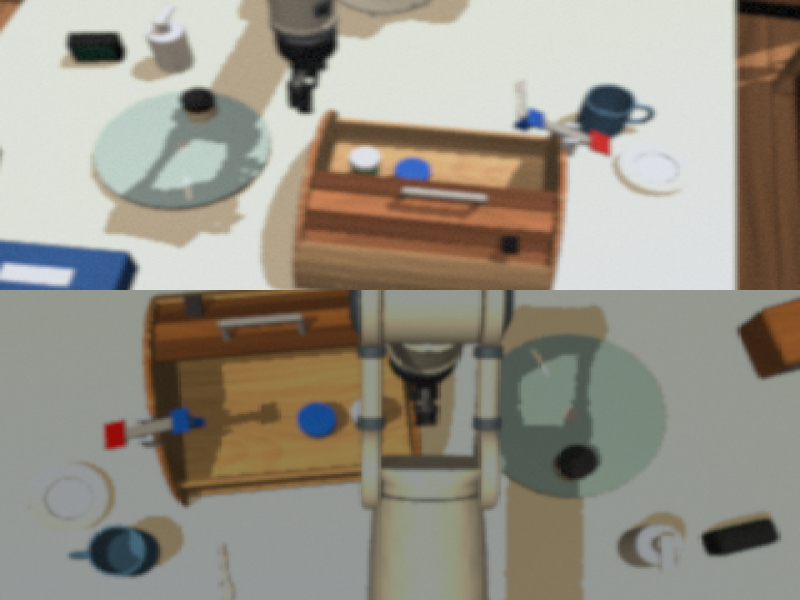

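Call:
carry_out --motion '[[[-0.15,-0.07,0],[0,0,0],1],[[-0.3,-0.135,0],[0,0,0],1],[[-0.45,-0.2,0.05],[0,0,0],1],[[-0.6,-0.27,0.12],[0,0,0],1],[[-0.733,-0.33,0.258],[0,0,0],1],[[-0.733,-0.33,0.258],[0,0,0],1],[[-0.733,-0.33,0.41],[0,0,0],1],[[-0.733,-0.33,0.56],[0,0,0],1],[[-0.733,-0.33,0.7],[0,0,0],1],[[-0.733,-0.33,0.785],[0,0,0],1],[[-0.733,-0.33,0.785],[0,0,0],1]]'

```text
time_s: 23.6
tool_pos: [458.6, -203.9, 37.7]
orientation: [-0.004, 0.689, 0.725, -0.001]
ft_force: [-1.1, -0.3, 0.5]
grip_width: 85.1
grasp_force: 0.0
```

Call:
carry_out --motion '[[[0,0,0],[0,0,0],0],[[0,0,0],[0,0,0],0],[[0,0,0],[0,0,0],0],[[0,0,0],[0,0,0],0]]'

```text
time_s: 24.0
tool_pos: [462.4, -206.9, 45.1]
orientation: [0.003, 0.689, 0.724, 0.001]
ft_force: [0.8, 0.4, 6.4]
grip_width: 55.1
grasp_force: 42.8
```

```bash
python3 mv.py 1.627 b10,30,280
```

```text
t 24.0 pos [ 462.4 -206.9   45.1] F [0.8 0.4 6.4] w 55.1 q [-0.49 -0.12  1.77  0.    1.49 -0.54]
turn [0.002, 0.001, -0.002]
b10,30,280 [537.3 237.  280. ] [1.463, 0.327, -0.785] rows 10.2
```

Call:
carry_out --motion '[[[0,0,-0.15],[0,0,0],0],[[0,0,-0.31],[0,0,0],0],[[0,0,-0.48],[0,0,0],0],[[0,0,-0.64],[0,0,0],0],[[0.1,0.02,-0.78],[0,0,0],0],[[0.25,0.06,-0.78],[0,0,0],0],[[0.4,0.09,-0.78],[0,0,0],0],[[0.55,0.12,-0.78],[0,0,0],0],[[0.7,0.16,-0.78],[0,0,0],0],[[0.85,0.19,-0.78],[0,0,0],0],[[1,0.22,-0.78],[0,0,0],0],[[1,0.22,-0.78],[0,0,0],0]]'

```text
time_s: 25.2
tool_pos: [511.6, 101.7, 276.2]
orientation: [-0.001, 0.687, 0.727, 0.001]
ft_force: [-0.9, -1.1, -2.3]
grip_width: 55.0
grasp_force: 43.0
```

```bash
python3 mv.py 1.627 b10,28,280 b10,28,28
```

```text
t 25.2 pos [511.6 101.7 276.2] F [-0.9 -1.1 -2.3] w 55.0 q [ 0.13 -0.11  1.35  0.    1.9   0.07]
turn [0.0, -0.001, 0.0]
b10,28,280 [537.4 235.  280. ] [0.439, 0.111, -0.012] rows 2.7
b10,28,28 [537.4 235.   28. ] [0.437, 0.111, 0.828] rows 5.7
```

Call:
carry_out --motion '[[[0.15,0.04,0],[0,0,0],0],[[0.3,0.08,0],[0,0,0],0],[[0.46,0.11,0],[0,0,0],0],[[0.46,0.11,0],[0,0,0],0],[[0.46,0.11,0.16],[0,0,0],0],[[0.46,0.11,0.32],[0,0,0],0],[[0.46,0.11,0.48],[0,0,0],0],[[0.46,0.11,0.64],[0,0,0],0],[[0.46,0.11,0.74],[0,0,0],0],[[0.46,0.11,0.79],[0,0,0],0],[[0.46,0.11,0.815],[0,0,0],0],[[0.46,0.11,0.815],[0,0,0],0]]'

```text
time_s: 26.4
tool_pos: [538.4, 235.9, 32.2]
orientation: [0.0, 0.69, 0.724, 0.0]
ft_force: [-0.5, 0.1, -1.2]
grip_width: 55.0
grasp_force: 43.1
```

```bash
python3 mv.py 1.627 b10,28,28
```

```text
t 26.4 pos [538.4 235.9  32.2] F [-0.5  0.1 -1.2] w 55.0 q [ 0.36  0.11  1.56 -0.    1.47  0.31]
turn [0.0, -0.0, -0.002]
b10,28,28 [537.4 235.   28. ] [-0.003, -0.003, 0.014] rows 0.1
```

Call:
carry_out --motion '[[[0,0,0.015],[0,0,0],0],[[0,0,0.015],[0,0,0],0.85],[[0,0,0.015],[0,0,0],0.85],[[0,0,0.015],[0,0,0],0.85],[[0,0,-0.15],[0,0,0],0.85],[[0,0,-0.3],[0,0,0],0.85],[[0,0,-0.46],[0,0,0],0.85],[[0,0,-0.62],[0,0,0],0.85],[[0,0,-0.78],[0,0,0],0.3],[[0,0.1,-0.84],[0,0,0],0.3],[[0,0.25,-0.84],[0,0,0],0.3],[[0,0.25,-0.84],[0,0,0],0.3]]'

```text
time_s: 27.6
tool_pos: [616.9, 239.6, 278.4]
orientation: [-0.001, 0.69, 0.724, -0.002]
ft_force: [-0.2, 0.1, -2.2]
grip_width: 25.6
grasp_force: 0.0
```

```bash
python3 mv.py 1.627 665.5,205,270 665.5,205,197; python3 look.py i
```

```text
t 27.6 pos [616.9 239.6 278.4] F [-0.2  0.1 -2.2] w 25.6 q [ 0.32  0.29  0.93 -0.    1.93  0.27]
turn [-0.001, 0.001, -0.003]
665.5,205,270 [665.5 205.  270. ] [-0.123, 0.157, 0.027] rows 1.2
665.5,205,197 [665.5 205.  197. ] [-0.122, 0.158, 0.271] rows 2.0
```

View pics/i.png

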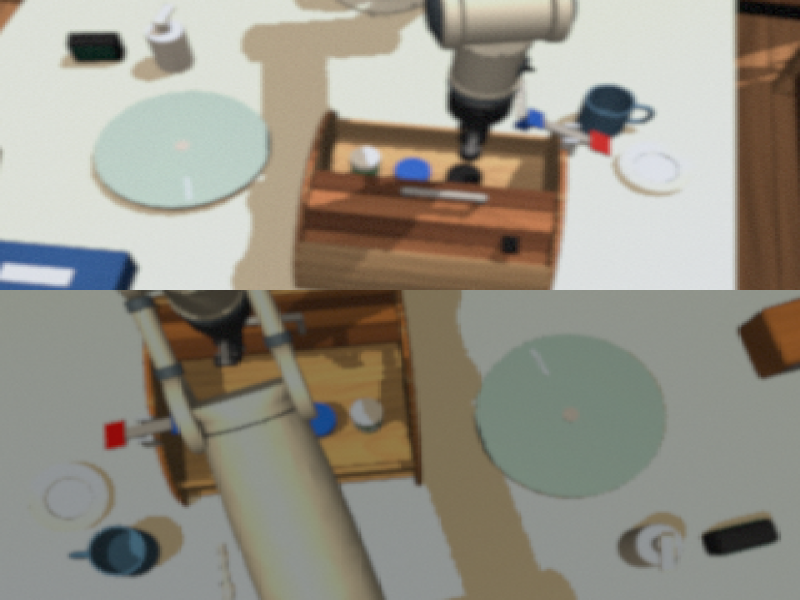

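Call:
carry_out --motion '[[[-0.123,0.157,0],[0,0,0],0.36],[[-0.123,0.157,0],[0,0,0],0.36],[[-0.123,0.157,0.03],[0,0,0],0.36],[[-0.123,0.157,0.1],[0,0,0],0.36],[[-0.123,0.157,0.16],[0,0,0],0.36],[[-0.123,0.157,0.2],[0,0,0],0.36],[[-0.123,0.157,0.24],[0,0,0],0.36],[[-0.123,0.157,0.27],[0,0,0],0.36],[[-0.123,0.157,0.28],[0,0,0],0.36]]'

```text
time_s: 28.6
tool_pos: [661.1, 205.6, 198.6]
orientation: [-0.0, 0.689, 0.724, -0.0]
ft_force: [-0.6, -0.2, -0.0]
grip_width: 30.7
grasp_force: 0.0
```

```bash
python3 - <<'E'
from h import *
from mv import box
st=env.read_state(); q=st["orientation"]; Rt=R.from_quat([q[1],q[2],q[3],q[0]])
print(st["tool_pos"],st["ft_force"],st["grip_width"])
f=lambda Q: box((70-207*np.cos(.593+Q),-5,12+207*np.sin(.593+Q)))
for Q in np.arange(1.3,-.01,-.13):
    print(round(Q,2),(Rt.inv().apply(f(Q)+[0,0,-12]-st["tool_pos"])/300).round(3).tolist())
E
```

```text
[661.05056175 205.59470389 198.60432808] [-0.56434164 -0.15475618 -0.00339055] 30.72742187120439
1.3 [0.011, 0.012, 0.008]
1.17 [0.011, -0.074, -0.015]
1.04 [0.01, -0.163, -0.026]
0.91 [0.009, -0.253, -0.026]
0.78 [0.009, -0.342, -0.014]
0.65 [0.008, -0.428, 0.009]
0.52 [0.008, -0.511, 0.044]
0.39 [0.007, -0.589, 0.088]
0.26 [0.007, -0.66, 0.143]
0.13 [0.007, -0.723, 0.206]
-0.0 [0.006, -0.778, 0.277]
```

Call:
carry_out --motion '[[[0,0.012,0.005],[0,0,0],0.22],[[0,0.012,0.005],[0,0,0],0.22],[[0,-0.074,-0.015],[0,0,0],0.22],[[0,-0.163,-0.026],[0,0,0],0.22],[[0,-0.253,-0.026],[0,0,0],0.22],[[0,-0.342,-0.014],[0,0,0],0.22],[[0,-0.428,0.009],[0,0,0],0.22],[[0,-0.511,0.044],[0,0,0],0.22],[[0,-0.589,0.088],[0,0,0],0.22],[[0,-0.66,0.143],[0,0,0],0.22],[[0,-0.723,0.206],[0,0,0],0.22],[[0,-0.778,0.277],[0,0,0],0.22]]'

```text
time_s: 29.8
tool_pos: [429.1, 194.1, 117.9]
orientation: [0.001, 0.689, 0.724, 0.002]
ft_force: [2.2, 0.2, 0.9]
grip_width: 18.6
grasp_force: 1.0
```

Call:
carry_out --motion '[[[0,-0.01,0.005],[0,0,0],0.22],[[0,-0.025,0.01],[0,0,0],0.22],[[0,-0.035,0.01],[0,0,0],0.22],[[0,-0.035,0.01],[0,0,0],0.22]]'

```text
time_s: 30.2
tool_pos: [424.0, 193.5, 114.8]
orientation: [0.005, 0.69, 0.724, 0.005]
ft_force: [25.2, 2.4, -14.9]
grip_width: 19.0
grasp_force: 12.5
```

```bash
python3 mv.py 1.627 b-101.6,-5,116; python3 look.py j
```

```text
t 30.2 pos [424.  193.5 114.8] F [ 25.2   2.4 -14.9] w 19.0 q [ 0.36 -0.28  1.79 -0.    1.62  0.31]
turn [0.005, -0.0, -0.003]
b-101.6,-5,116 [427.8 195.8 116. ] [0.007, 0.013, -0.004] rows 0.1
```

View pics/j.png

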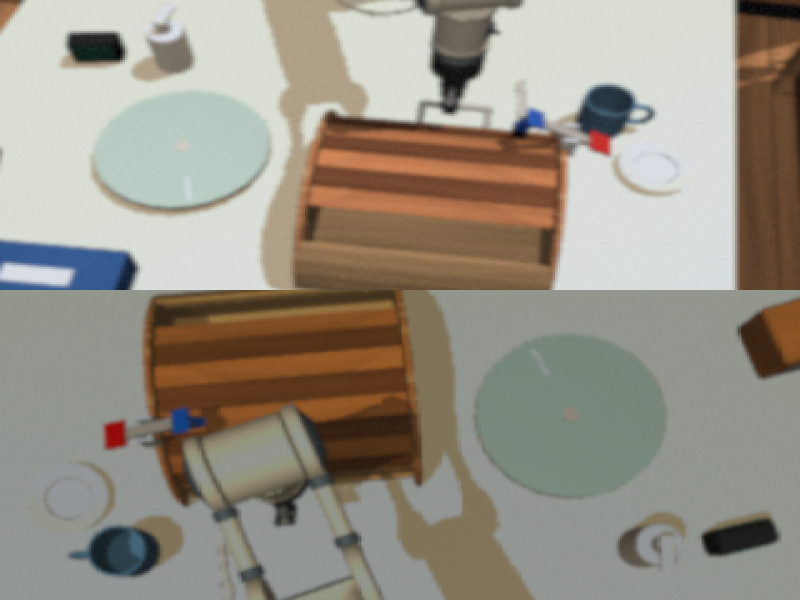

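Call:
carry_out --motion '[[[0,0.015,-0.005],[0,0,0],0.3],[[0,0.02,-0.01],[0,0,0],0.36],[[0,0.015,-0.01],[0,0,0],0.36],[[0,0.015,-0.05],[0,0,0],0.36],[[0,0.015,-0.15],[0,0,0],0.36],[[0,0.015,-0.3],[0,0,0],0.36],[[0,0.015,-0.46],[0,0,0],0],[[0,0.015,-0.62],[0,0,0],0],[[0.12,0.12,-0.62],[0,0,0],0],[[0.24,0.22,-0.62],[0,0,0],0],[[0.34,0.3,-0.62],[0,0,0],0],[[0.34,0.3,-0.62],[0,0,0],0]]'

```text
time_s: 31.5
tool_pos: [504.1, 302.7, 296.1]
orientation: [-0.001, 0.688, 0.725, -0.002]
ft_force: [0.2, -0.4, -1.7]
grip_width: -0.1
grasp_force: 0.0
```

```bash
python3 mv.py 1.627 510,299,260 510,299,204; python3 c.py
```

```text
t 31.5 pos [504.1 302.7 296.1] F [ 0.2 -0.4 -1.7] w -0.1 q [0.48 0.09 1.12 0.   1.94 0.43]
turn [-0.002, 0.0, -0.001]
510,299,260 [510. 299. 260.] [-0.013, 0.02, 0.12] rows 0.7
510,299,204 [510. 299. 204.] [-0.013, 0.021, 0.307] rows 1.8
[291.9 194.8] 0.69 [428.4 200.3 127.7]
-15 [428.4 185.8 127.7] [288.1 194.1]
0 [427.6 200.8 127.7] [292.1 194.6]
[211.2 211.8] 0.93 [422.2 187.2 127.7]
-15 [428.4 185.8 127.7] [211.7 209.7]
0 [427.6 200.8 127.7] [206.6 210.1]
```

Call:
carry_out --motion '[[[-0.01,0.02,0.05],[0,0,0],0],[[-0.01,0.02,0.12],[0,0,0],0],[[-0.01,0.02,0.16],[0,0,0],0],[[-0.01,0.02,0.2],[0,0,0],0],[[-0.01,0.02,0.23],[0,0,0],0],[[-0.01,0.02,0.26],[0,0,0],0],[[-0.01,0.02,0.28],[0,0,0],0],[[-0.01,0.02,0.3],[0,0,0],0],[[-0.01,0.02,0.31],[0,0,0],0],[[-0.01,0.02,0.315],[0,0,0],0],[[-0.01,0.02,0.315],[0,0,0],0]]'

```text
time_s: 32.8
tool_pos: [509.0, 296.8, 205.1]
orientation: [-0.0, 0.689, 0.724, 0.0]
ft_force: [-0.5, -0.2, 0.3]
grip_width: -0.0
grasp_force: 0.4
```

```bash
python3 mv.py 1.627; python3 look.py k
```

```text
t 32.8 pos [509.  296.8 205.1] F [-0.5 -0.2  0.3] w -0.0 q [0.47 0.06 1.31 0.   1.77 0.42]
turn [0.0, -0.0, -0.002]
```

View pics/k.png

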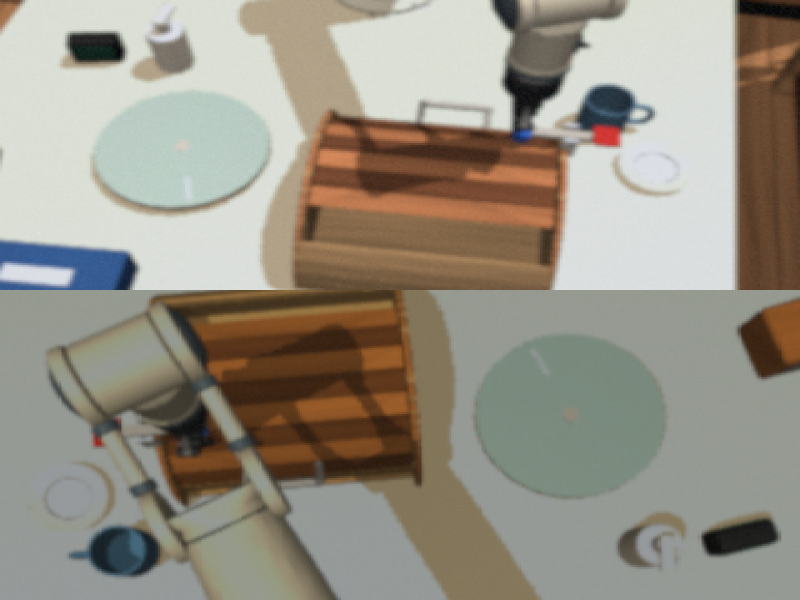

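Call:
carry_out --motion '[[[0,0,0.01],[0,0,0],0],[[0,0,0.015],[0,0,0],0],[[0,0,0.018],[0,0,0],0],[[0,0,0.018],[0,0,0],0]]'

```text
time_s: 33.3
tool_pos: [509.1, 297.5, 204.8]
orientation: [0.001, 0.689, 0.725, 0.003]
ft_force: [-5.5, -4.6, 18.1]
grip_width: 0.5
grasp_force: 9.1
```

Hard stop at 205 mm (18 N): the nose is down. Back away.

Call:
carry_out --motion '[[[0,0,-0.05],[0,0,0],0],[[0,0,-0.2],[0,0,0],0],[[0,0,-0.36],[0,0,0],0],[[-0.15,-0.1,-0.4],[0,0,0],0],[[-0.3,-0.15,-0.4],[0,0,0],0],[[-0.46,-0.18,-0.4],[0,0,0],0],[[-0.62,-0.2,-0.4],[0,0,0],0],[[-0.78,-0.2,-0.4],[0,0,0],0],[[-0.94,-0.2,-0.4],[0,0,0],0],[[-1,-0.2,-0.4],[0,0,0],0],[[-1,-0.2,-0.4],[0,0,0],0]]'

```text
time_s: 34.4
tool_pos: [464.0, -7.5, 319.3]
orientation: [-0.0, 0.691, 0.723, -0.0]
ft_force: [-0.4, 1.0, -0.0]
grip_width: 0.2
grasp_force: 0.0
```

```bash
python3 look.py l; python3 c.py
```

```text
[290.2 191.8] 0.57 [416.2 191.8 127.7]
-15 [428.4 185.8 127.7] [288.1 194.1]
0 [427.6 200.8 127.7] [292.1 194.6]
[209.4 210.9] 0.56 [425.  192.6 127.7]
-15 [428.4 185.8 127.7] [211.7 209.7]
0 [427.6 200.8 127.7] [206.6 210.1]
```

View pics/l.png

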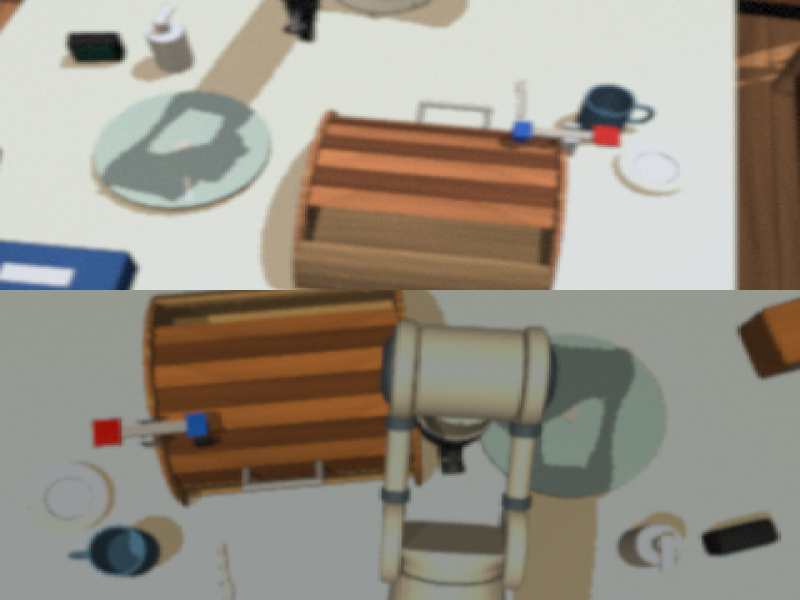

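The latch is level again: nose at (522,131) and tail at (606,136) in the scene half. The handle is in its shut position, the turntable is empty and the bystanders have not moved.

```bash
python3 -c "
from cell import env
print(env.finish_job())"
```

```text
the job is handed in; nothing more can be done
None
```

I handed the job in. The green pill bottle, cream jar and vitamin tub (the only items on the turntable) are in the box, the cover is shut, the latch nose is down, and nothing else was moved; no verdict came back.

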